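Part a taped gel cassette with the plate wedge

ROBOT

A 6-joint arm with a two-finger parallel gripper is mounted at the origin on a cart in front of the work surface, level with it; the furniture and walls round the work are solid. World frame = base frame: x ahead of the robot, y to its left, z up, the work surface at z = 0. Lengths are in m, angles in degrees, forces in N, time in s.
With the tool pointing down it reaches from about 0.4 to 0.825 m from the base axis. Payload 7 kg.
Tool frame: the origin (TCP) lies between the finger pads; the fingertips stand 25 mm ahead of it and the grasp point (between the pads) lies 6 mm ahead of it; z points along the fingers, y is the line along which they close (so a half turn about z gives the same grasp; the last joint's range is limited). The gripper opens to 88 mm and grips with 3 to 60 N. Pads are 19 mm wide; open, the fingers measure 130 mm over their backs; the gripper's body (78 mm by 193 mm) begins 47 mm behind the grasp point.
Start: joints at [84.803, 20.546, 0.682, 0, -70.136, -16.507], TCP at [0.25, 0.627, 0.221] pointing down, gripper open.
Joint ranges: [-176.03, 176.03], [-82.01, 121.73], [-58.28, 71.71], [-173.87, 95.51], [-174.79, -0.11], [-173.66, 173.66]. Speed limits (degrees/s): [136.94, 136.94, 172.46, 180, 180, 180].

INTERFACE

Orientations are given as [roll, pitch, yaw] about the fixed x, y, z axes, in that order (R = Rz(yaw) Ry(pitch) Rx(roll)).
In Python, from plant import ctrl gives the robot as it stands.
- The arm moves only by the tool drive_effector, called after "Emit:" in YAML: its name, and indented under it one key for each argument. Schema: {"type":"object","properties":{"ticks":{"type":"object","properties":{"deltas":{"type":"array","items":{"type":"array","items":{"type":"number"},"minItems":5,"maxItems":5},"minItems":1,"maxItems":8}},"additionalProperties":false,"required":["deltas"]},"only":{"type":"string"},"quiet":{"type":"boolean"},"lines":{"type":"string"}},"required":["ticks"],"additionalProperties":false}. ticks is an object whose key "deltas" holds a list of rows, 1 to 8 of them, each of 5 numbers: dx, dy, dz in units of 20 mm, then a turn about the tool's z in degrees, then the finger opening in m; each row is the pose to reach, as a shift and turn from the pose commanded when the call began, along the tool's axes at that moment; what a row does not reach only later rows make up. A row lasts 1/8 s, in which the tool goes at most 0.0625 m and 10.7 degrees, less where a joint would pass 70% of its speed; a pose out of reach is approached as far as the arm can. The fingers move at their own pace and stop on an object; the grip force is fixed at half the most. Time passes only in rows, so rows that do not move let the fingers close. The tool returns the time, the measured TCP pose, the force, the opening and the grip force at its end. only (a regular expression) keeps the lines of the reply that match it, lines (a string "A,B") keeps lines A to B, and quiet returns only ok. Input that does not fit is refused with a message, and nothing moves.
- ctrl.get_obs(): the state, without advancing time (a new reading comes with each control period).
- ctrl.snapshot(name): name is "side" or "top" or "wrist"; returns a dict with "frame" (384x512x3 uint8, red, green, blue), "z_map" (384x512 float32, m along the optical axis (not along the pixel's ray), 0 where there is no reading), "fovy" (degrees; the focal length in pixels is half the picture's height over the tangent of half this angle, whatever the lens; pixels are square), "cx", "cy" (the principal point, pixels), "k1" (the pictures are not rectified: a ray, as slopes to the right and down, at radius r is drawn at 1 + k1 r^2 times it, then the intrinsics apply), "R" (3x3) and "t" (3): a world point X has camera coordinates R X + t; the wrist camera has in their place "T_tool_cam" (4x4, takes a point from camera to tool coordinates, whose origin is the TCP and whose axes are the flange's). Camera axes: x right, y down, z forward; pixel columns grow to the right and rows downward; lengths in m; the calibration is good to about 2 mm. A picture is of the moment at which its call begins: read the wrist's pose just before it.
- ctrl.close_job(): hands the job in; it is judged then, once.
The state is a dict: "clock": time; "joint_pos": joint angles; "qvel": joint speeds; "tau": joint torques, N m; "tool_pos": TCP position; "orientation": TCP orientation; "force": force on the tool from outside, world axes, zero at the start; "moment": the same for the moment, N m; "opening": finger opening in m; "gripper_force": force on a finger pad.
Only numpy, scipy, OpenCV 4.12 (cv2) and the standard library are available. Lean on these libraries where they do the work, as an engineer would, in place of code of your own. Each camera call takes 0.05 s, during which the arm holds its last target. There are 200 camera calls.

TASK

The empty gel cassette lies short of the stop bar on its blue-grey parting board: first push it back along the board until you feel it seat against the stop, with its glass plate still shut. Then take the orange wedge, slide it flat and straight into the gap in the middle of the cassette's near edge, under the glass plate, until the plate just lifts off its spacers - about 3 mm at its near edge - and finish still gripping the wedge there with the plate resting on it. Touch the glass plate with nothing but the wedge, never force it open by 8 mm or more, and leave the things standing around where they are.

Things in the scene. Friction and masses are not known exactly. Their poses are not given: they have to be found in the camera images.
- parting_board: Blue-grey board fixed to the bench, 230 x 142 mm, top at z = 8 mm. Origin at bench level; +x along the board toward the stop bar, the direction cassette and wedge are pushed. Board from x = -125 to +105 mm, open at the near (-x) end. Two side rails along x from -77 to +103 mm: inner faces y = +-57.5 mm, 12 mm wide, tops at z = 20 mm.
- stop_bar: Aluminium bar with two black screws, fixed across the board between the rails, set at a different place each time; 16 (x) x 112 x 12 mm, screws 19 mm high. Origin at board-top height in the middle of its near face, axes as the board's. The near face (x = 0) stops the far end of the cassette.
- cassette: Gel cassette lying loose on the board, about 2.5 mm play to each rail, 0.66 kg in all; slides easily (2 to 4 N). White lower plate 160 (x) x 110 x 10 mm: origin at the centre of its underside, +x toward the stop bar. Grey 3 mm spacers, 8 mm wide, along both sides carry the shorter pale green glass plate. It starts 12 to 35 mm short of the stop bar.
- cassette_front (a point): Middle of the near end face of the white lower plate (cassette x = -80 mm, 5 mm above its underside): where shut fingertips can push it. Between here and the glass edge 46 mm of white ledge lie bare, top 10 mm above the underside. Axes as the cassette's.
- cassette_back (a point): Middle of the far end face of the white lower plate (cassette x = +80 mm, 5 mm above its underside), which seats on the stop bar. Axes as the cassette's.
- glass_edge (a point): Middle of the lower near edge of the glass plate (cassette x = -34 mm, 13 mm above the cassette's underside when shut). The glass is 106 (x) x 110 x 5 mm. Under this edge is a gap 3 mm high over the white ledge and 94 mm wide between the spacers. Moves with the glass; axes as the cassette's when shut.
- glass_plate (a joint): Opening angle of the glass plate (rad): 0 = shut on its spacers, growing as the near edge rises. It turns stiffly on green tape along its far lower edge, 106 mm from the near edge, so 0.01 rad lifts that edge 1.06 mm; this takes 1.5 to 2.5 N upward. It sinks shut when nothing is under it.
- wedge: Orange wedge lying flat on the bench, 107 (x) x 44 mm, 0.09 kg, slippery (friction 0.25). Origin on the underside, +x toward the nose (x = +55 mm, 1.5 mm thick). The ramp rises 1 in 5 to 14.5 mm at x = -10 mm; tail ends at x = -52 mm. On the white ledge it meets the shut glass when the nose is 7.5 mm past the glass edge; each further 5 mm lift that edge 1 mm.
- wedge_nose (a point): Middle of the lower nose edge of the wedge (wedge x = +55 mm, on the underside). Axes as the wedge's.
- wedge_grip (a point): Centre of the upright finger grip on the wedge's tail (wedge x = -30 mm, 28 mm above the underside). The grip is 36 (x) x 26 (y) mm, flat-sided, its top 44.5 mm above the underside: grasp across y. Axes as the wedge's.
- reagent_bottle: Bystander: glass reagent bottle with black cap, 70 mm across, 138 mm high, upright. Origin at the centre of its underside.
- dropper_bottle: Bystander: white dropper bottle with red tip, 37 mm across, 96 mm high, upright. Origin at the centre of its underside.
- culture_plate: Bystander: red round culture plate, 91 mm across, 15 mm high. Origin at the centre of its underside.

How it is judged (in metres and radians):
On the way:
1. the cassette is pressed home against the stop bar (within 3 mm, at least 1 N) with its glass plate still shut (x of cassette_back in the frame of stop_bar above -0.003 m and contact force between cassette and stop_bar above 1 N and value of joint glass_plate below 0.006 rad), for 0.1 s.
At the end, for the whole second after the job is handed in: Cassette within 3 mm of the stop; glass open 0.014 to 0.05 rad (1.5 to 5.3 mm at its near edge), resting on the wedge, not the robot; fingers grip the wedge, at rest, flat and along the cassette within 0.15 rad, nose within 18 mm of its middle line (x of cassette_back in the frame of stop_bar above -0.003 m and value of joint glass_plate between 0.014 and 0.05 rad and contact force between wedge and glass_plate above 0.3 N and contact force between the fingers and wedge above 2 N and contact force between each of the arm, the fingers and glass_plate below 0.1 N and angle between wedge's own z axis and vertical below 0.15 rad and angle between the x axis of wedge and the x axis of cassette, either way round below 0.15 rad and y of wedge_nose in the frame of cassette between -0.018 and 0.018 m and linear speed of wedge below 0.01 m/s); the arm keeps its last pose, push and grip.
It fails at once if the glass plate is forced open by 8 mm or more (0.076 rad) (value of joint glass_plate above 0.076 rad).
It fails at once if the robot itself touches the glass plate (contact force between any of the arm, the fingers and glass_plate above 1 N).
It fails at once if a bystander (reagent bottle, dropper bottle, culture plate) is moved by more than 25 mm (distance of any of reagent_bottle, dropper_bottle, culture_plate from where it was at the start of the episode above 0.025 m).
It also fails if it takes over 64 s, if anything falls off the work surface, if the arm or the gripper's body presses on something with over 40 N, if the wrist force passes 120 N, or if a joint passes its speed limit or range.

## Working session

There is one attempt and no reset: what is moved stays moved. The work goes in short steps, Python scripts to look and compute and a tool call to move; the robot and the scene stay as the last step left them, time stands still between calls to the robot, and variables do not carry over. Pictures are saved under pics/ and viewed, at most 10 in all, crops included, and the job is handed in when it is done.

```bash
ls; mkdir -p pics; cat > h.py <<'E'
import numpy as np, cv2
from plant import ctrl
from scipy.spatial.transform import Rotation as Ro
def cloud(s,o=None):
    H,W=s['z_map'].shape; f=H/2/np.tan(np.radians(s['fovy'])/2)
    v,u=np.mgrid[:H,:W].astype(float)
    K=np.array([[f,0,s['cx']],[0,f,s['cy']],[0,0,1]])
    # r_d = r(1+k1 r^2)
    p=cv2.undistortPointsIter(np.stack([u.ravel(),v.ravel()],1)[:,None],K,np.array([s['k1'],0,0,0.]),None,None,(3,50,1e-9)).reshape(H,W,2)
    z=s['z_map']; c=np.dstack([p[...,0]*z,p[...,1]*z,z])
    if 'R' in s: X=(c-np.array(s['t']))@np.array(s['R'])
    else:
        T=np.array(s['T_tool_cam']); R=Ro.from_euler('xyz',o['orientation'],degrees=True).as_matrix()
        X=(c@T[:3,:3].T+T[:3,3])@R.T+np.array(o['tool_pos'])
    X[z==0]=np.nan
    return X
def snap(n):
    o=ctrl.get_obs(); s=ctrl.snapshot(n); return s,cloud(s,o)
E
python3 - <<'E'
from h import *
print(ctrl.get_obs())
for n in('top','side'):
    s,X=snap(n); cv2.imwrite(f'pics/{n}0.png',s['frame'][...,::-1]); np.savez(f'{n}0.npz',X=X,f=s['frame'])
    print(n,s['fovy'],s['k1'],np.nanmin(X,(0,1)),np.nanmax(X,(0,1)))
E
```

```text
pics
plant.py
{'clock': 0.0, 'joint_pos': array([ 8.48019014e+01,  2.05919932e+01,  6.32744649e-01, -1.98731442e-02,
       -7.01340009e+01, -1.65095375e+01]), 'qvel': array([-0.04510621, -0.03158126,  0.06657119, -0.09408465, -0.09123268,
        0.05134274]), 'tau': array([-5.84591580e-04, -5.82714915e+01,  2.93070155e+01,  6.99751407e+00,
        7.01569792e-03, -1.58627681e-04]), 'tool_pos': array([0.2494768 , 0.62667059, 0.21970934]), 'orientation': array([ 1.79905286e+02, -8.59010386e-03, -2.17143975e+01]), 'force': array([ 0.27790705, -0.11441696, -0.34663687]), 'moment': array([-0.00786362,  0.02035007, -0.04088801]), 'gripper_force': 0.0, 'opening': 0.08764726517652831}
top 52.29672870251041 -0.023483019945043197 [-0.23296512 -1.51508128 -0.93678854] [1.17788988 0.96285922 0.38998117]
side 49.73412483323714 -0.018672113104584935 [-1.10894011 -3.08561611 -0.93933188] [3.19215955 0.33786555 0.46607859]
```

View pics/top0.png

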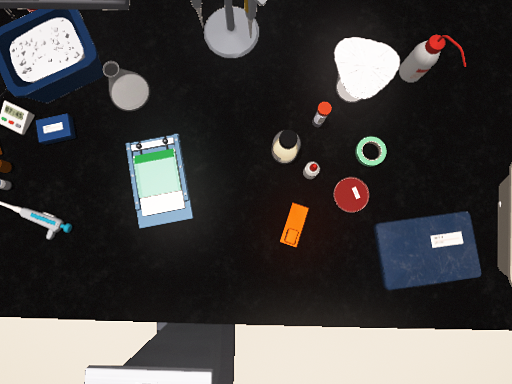

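View pics/side0.png

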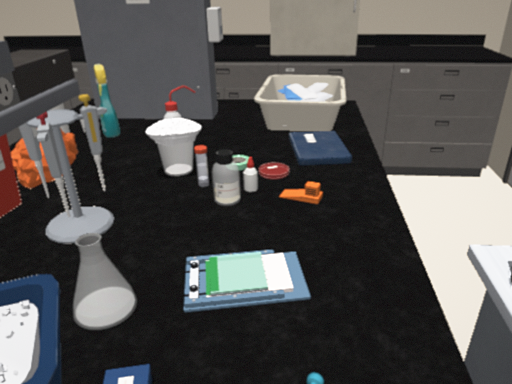

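The top view shows the board with cassette around (160,182), stop bar at the top edge (150,143), wedge at (294,226) with its nose up (300,206), reagent bottle (286,147), dropper (311,171) and culture plate (351,195). Next I measure these.

```bash
cat > seg.py <<'E'
from h import *
def rep(X,f,tag=''):
    hsv=cv2.cvtColor(f,cv2.COLOR_RGB2HSV); h,s,v=hsv[...,0].astype(int),hsv[...,1],hsv[...,2]
    m={'orange':(h>5)&(h<22)&(s>180)&(v>120),'glass':(h>60)&(h<90)&(s>25)&(s<120)&(v>120),'tape':(h>50)&(h<80)&(s>150),
     'white':(s<20)&(v>200),'board':(h>95)&(h<118)&(s>50)&(v>110),'plate':((h<5)|(h>172))&(s>150)&(v>90)}
    for k,a in m.items():
        a=a.astype(np.uint8); n,l,st,c=cv2.connectedComponentsWithStats(a,connectivity=8)
        for i in range(1,n):
            if st[i,4]<40: continue
            P=X[l==i]; P=P[~np.isnan(P[:,0])]
            if len(P)<20 or np.median(P[:,2])>.12 or np.median(P[:,2])<-.05: continue
            r=cv2.minAreaRect(P[:,:2].astype(np.float32)*1000)
            print(tag,k,st[i,4],c[i].round(),'med',np.median(P,0).round(4),'zr',np.percentile(P[:,2],[5,95]).round(4),'rect',np.round(r[0],1),np.round(r[1],1),round(r[2],2))
if __name__=='__main__':
    for n in('top','side'):
        d=np.load(n+'0.npz'); rep(d['X'],d['f'],n)
    d=np.load('top0.npz')
    for u,v in((286,140),(286,160),(311,168),(351,195),(230,200),(128,90)): print(u,v,d['X'][v,u].round(4))
E
python3 seg.py
```

```text
top orange 104 [324. 108.] med [ 0.7986 -0.4192  0.1131] zr [0.1105 0.1154] rect [ 799.3 -420.6] [29.3 30. ] 25.95
top orange 722 [294. 225.] med [ 0.5217 -0.3607  0.011 ] zr [0.0009 0.0444] rect [ 522.  -361.8] [ 45.7 108.9] 72.52
top glass 361 [371. 151.] med [ 0.7188 -0.5597  0.0182] zr [0.0151 0.0213] rect [ 719.4 -559.8] [75.7 77.2] 46.95
top glass 1490 [157. 176.] med [ 0.6352 -0.0039  0.0247] zr [0.0217 0.0278] rect [643.1  -1.4] [108.5 110.7] 12.58
top tape 280 [154. 156.] med [0.6892 0.0091 0.0243] zr [0.0161 0.0276] rect [690.    8.6] [ 21.9 100.7] 13.07
top white 3008 [46. 49.] med [0.9368 0.2734 0.1046] zr [0.0968 0.1117] rect [941.2 281.9] [141.1 176.8] 26.78
top white 341 [ 13. 118.] med [0.7822 0.392  0.0196] zr [0.0109 0.0307] rect [787.4 394.1] [77.6 58.3] 65.59
top white 130 [ 53. 127.] med [0.7579 0.2759 0.0313] zr [0.0285 0.0345] rect [757.3 277.9] [19.9 52.1] 14.91
top white 121 [152. 144.] med [0.7225 0.0159 0.019 ] zr [0.0154 0.0221] rect [722.5  15.3] [15.5 61.3] 11.75
top white 44 [356. 193.] med [ 0.6077 -0.5206  0.0135] zr [0.0118 0.0168] rect [ 607.5 -519.
[... 3875 characters left out ...]
 [315. 378.] med [0.4973 0.2284 0.0199] zr [0.0121 0.0236] rect [496.3 219.8] [22.3 28.5] 3.44
side plate 945 [  7. 181.] med [ 1.2635 -0.2595  0.0685] zr [0.0097 0.1741] rect [1263.4 -246.9] [89.1 16.9] 83.91
side plate 48 [250. 162.] med [ 0.658  -0.3939  0.0794] zr [0.0687 0.0919] rect [ 669.  -510.5] [ 13.9 248.3] 5.63
side plate 120 [274. 170.] med [ 0.5983 -0.4928  0.0135] zr [0.0118 0.015 ] rect [ 601.6 -495. ] [44.9 74.3] 88.95
286 140 [ 0.7105 -0.327   0.137 ]
286 160 [ 0.681  -0.3344  0.0525]
311 168 [ 0.6569 -0.3937  0.0798]
351 195 [ 0.6009 -0.5075  0.0146]
230 200 [ 0.5808 -0.1936  0.004 ]
128 90 [0.8455 0.069  0.0779]
```
Board yaw ≈ 12.3°. Cassette yaw ~12.5, board dir d=(0.977,0.213). White ledge centre (568.1,-18.1): ledge centre is at cassette x = -57. Cassette front at: ledge center - 23*d ≈ (545.6,-23.0). Orthogonal play ±2.5mm.

The rows are not in the units I measure in: shifts go in units of 20 mm. I convert before sending: 0.51 m is 25.5, 0.492 m is 24.6.

```bash
cat > go.py <<'E'
import sys; from h import *
# target x y z yaw -> tool-axis shift
x,y,z,yaw=map(float,sys.argv[1:5]); o=ctrl.get_obs()
R=Ro.from_euler('xyz',o['orientation'],degrees=True).as_matrix()
print('clock',o['clock'],'yaw',o['orientation'][2],'shift',(R.T@(np.array([x,y,z])-o['tool_pos'])).round(4),'turn',round(o['orientation'][2]-yaw,2))
E
```

Emit:
drive_effector:
  ticks: {"deltas": [[12.3,12.75,1.5,-17,0],[12.3,12.75,1.5,-17,0],[24.6,25.5,3,-34,0],[24.6,25.5,3,-34,0],[24.6,25.5,3,-34,0],[24.6,25.5,3,-34,0],[24.6,25.5,3,-34,0],[24.6,25.5,3,-34,0]]}

```text
clock: 1.1
tool_pos: [0.4387, 0.1642, 0.1784]
orientation: [-180.0, -0.0, 12.3]
force: [0.7, 1.1, -0.4]
opening: 0.0131
gripper_force: 0.0
```

```bash
python3 go.py 0.518 -0.029 0.036 12.4
```

```text
clock 1.1 yaw 12.327976468206765 shift [0.0362 0.2057 0.1424] turn -0.07
```

Converted, 0.206 m is 10.3, 0.11 m is 5.5.

Emit:
drive_effector:
  ticks: {"deltas": [[1.8,10.3,2.5,0,0],[1.8,10.3,2.5,0,0],[1.8,10.3,2.5,0,0],[1.8,10.3,2.5,0,0],[1.8,10.3,4,0,0],[1.8,10.3,5.5,0,0],[1.8,10.3,5.5,0,0]]}

```text
clock: 1.98
tool_pos: [0.5155, -0.0283, 0.0665]
orientation: [180.0, 0.3, 12.3]
force: [0.5, 0.0, -0.1]
opening: 0.0003
gripper_force: 0.0
```

```bash
python3 go.py 0.518 -0.029 0.036 12.4
python3 - <<'E'
from h import *; import seg
s,X=snap('wrist'); cv2.imwrite('pics/w1.png',s['frame'][...,::-1]); np.savez('w1.npz',X=X,f=s['frame']); seg.rep(X,s['frame'],'w')
E
```

```text
clock 1.975 yaw 12.254910782231027 shift [0.0024 0.0012 0.0304] turn -0.15
w glass 18026 [265.  45.] med [ 0.6148 -0.0072  0.025 ] zr [0.0239 0.0262] rect [613.8  -6.9] [ 51.  115.7] 11.92
w white 12334 [264. 127.] med [ 0.569  -0.0164  0.017 ] zr [0.016  0.0181] rect [567.4 -17.7] [ 45.6 109.7] 12.3
w board 2905 [158.  79.] med [0.5848 0.0517 0.0188] zr [0.0067 0.0201] rect [578.   50.5] [95.6 13.5] 11.98
w board 2831 [370.  77.] med [ 0.6129 -0.0715  0.0188] zr [0.0067 0.0202] rect [605.4 -73.4] [95.1 12.5] 13.19
w board 196 [219. 169.] med [0.5339 0.0062 0.007 ] zr [0.0061 0.0081] rect [533.7   6.2] [ 4.5 30.4] 13.39
```

View pics/w1.png

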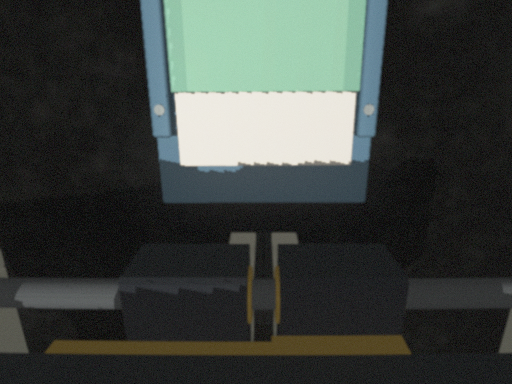

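The wrist picture shows the shut fingers (258,255) centred on the white ledge's near edge (row 165), glass edge at row 92. I'll go down and push.

Converted, 0.03 m is 1.5, 0.028 m is 1.4.

Emit:
drive_effector:
  ticks: {"deltas": [[0,0.05,1.5,0,0],[0,0.05,1.5,0,0],[0.5,0.05,1.5,0,0],[0.8,0.05,1.5,0,0],[1,0.05,1.5,0,0],[1.2,0.05,1.5,0,0],[1.4,0.05,1.5,0,0]]}

```text
clock: 2.9
tool_pos: [0.5452, -0.0225, 0.0385]
orientation: [-180.0, 0.0, 12.3]
force: [-0.2, -0.3, 0.8]
opening: 0.0007
gripper_force: 0.0
```

Emit:
drive_effector:
  ticks: {"deltas": [[0.1,0,0,0,0],[0.2,0,0,0,0]]}

```text
clock: 3.15
tool_pos: [0.5489, -0.0217, 0.0384]
orientation: [180.0, 0.0, 12.3]
force: [-0.4, 0.3, -0.2]
opening: 0.0
gripper_force: 0.0
```

Emit:
drive_effector:
  ticks: {"deltas": [[0.05,0,0,0,0],[0.1,0,0,0,0]]}

```text
clock: 3.4
tool_pos: [0.5508, -0.0213, 0.0384]
orientation: [-180.0, 0.0, 12.3]
force: [0.2, -0.0, 0.7]
opening: 0.0002
gripper_force: 0.0
```

```bash
python3 - <<'E'
from h import *; import seg
s,X=snap('wrist'); cv2.imwrite('pics/w2.png',s['frame'][...,::-1]); seg.rep(X,s['frame'],'w')
s,X=snap('top'); seg.rep(X,s['frame'],'top')
s,X=snap('side');cv2.imwrite('pics/s2.png',cv2.resize(s['frame'][200:340,140:360,::-1],None,fx=3,fy=3))
E
```

```text
w glass 35765 [263.  79.] med [ 0.6325 -0.0033  0.025 ] zr [0.0239 0.0261] rect [627.2  -3.9] [ 85.1 116.3] 12.38
w white 117 [135.  39.] med [0.6374 0.0633 0.0194] zr [0.0183 0.0206] rect [637.4  63.5] [5.6 6.1] 16.94
w white 101 [390.  38.] med [ 0.6646 -0.0607  0.0194] zr [0.0185 0.0208] rect [664.4 -60.8] [5.2 5.5] 20.36
w white 2975 [251. 170.] med [ 5.833e-01 -1.000e-04  1.710e-02] zr [0.016  0.0249] rect [583.  -12.9] [ 17.1 112.8] 12.75
w board 3745 [141.  87.] med [0.6145 0.0579 0.0189] zr [0.0175 0.02  ] rect [610.8  61.2] [88.4 19.4] 12.48
w board 3618 [384.  88.] med [ 0.6413 -0.0658  0.0189] zr [0.0177 0.0201] rect [636.2 -70.6] [94.8 19.5] 11.95
top orange 129 [324. 108.] med [ 0.7996 -0.4196  0.1135] zr [0.1111 0.1156] rect [ 800.3 -420. ] [29.4 31.7] 47.47
top orange 743 [294. 224.] med [ 0.5218 -0.3608  0.0107] zr [-0.0002  0.0442] rect [ 522.2 -362.3] [ 46.7 109.5] 72.61
top glass 374 [371. 151.] med [ 0.719  -0.56    0.0183] zr [0.0148 0.0209] rect [ 720.8 -561.1] [75.6 78.3] 46.12
top glass 779 [158. 171.] med [ 0.6521 -0.0083  0.0245] zr [0.0215 0.028 ] rect [637
[... 1100 characters left out ...]
 rect [757.7 277. ] [61.8 85.7] 14.24
top board 272 [178. 155.] med [ 0.6999 -0.0546  0.0178] zr [0.0054 0.0218] rect [675.8 -55.1] [157.6  35.5] 17.59
top board 44 [152. 139.] med [0.7383 0.0194 0.0064] zr [0.0039 0.0092] rect [738.   18.4] [ 5.8 62.7] 13.0
top board 129 [130. 154.] med [0.6936 0.0728 0.0179] zr [0.0072 0.0224] rect [694.6  73.2] [31.8 72.4] 82.84
top board 100 [154. 149.] med [0.7106 0.0139 0.0073] zr [0.0035 0.0109] rect [710.6  12.8] [11.2 64.6] 12.1
top board 99 [382. 236.] med [ 0.4996 -0.5828  0.0252] zr [0.0222 0.0284] rect [ 489.3 -589.6] [58.3 27.1] 5.71
top plate 786 [350. 195.] med [ 0.6017 -0.5051  0.0139] zr [0.0108 0.017 ] rect [ 601.1 -508.5] [83.9 86. ] 0.21
```

View pics/s2.png

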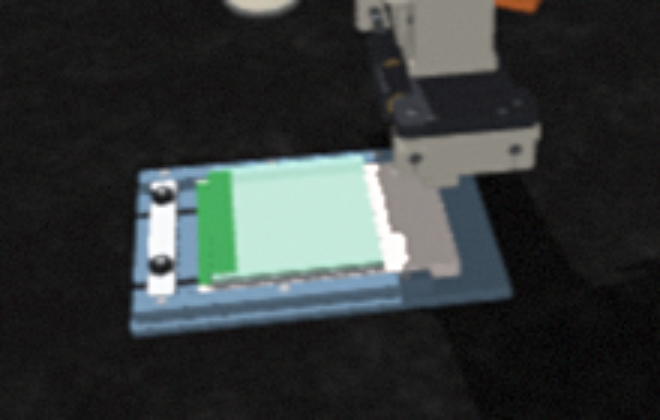

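The side picture shows the gripper over the ledge, cassette unmoved (tape still 10 mm from the bar, at (215,228)). Checking the wrist view.

View pics/w2.png

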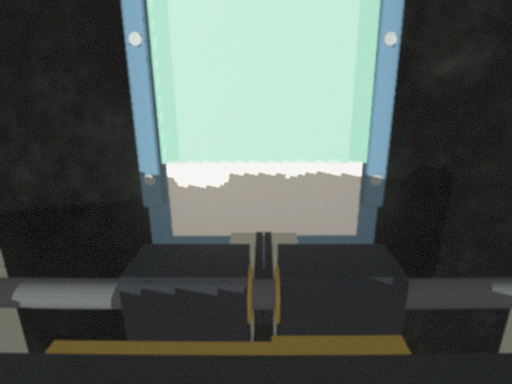

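```bash
python3 - <<'E'
from h import *
o=ctrl.get_obs(); s=ctrl.snapshot('wrist'); X=cloud(s,o)
print(o['tool_pos'],o['force'],o['clock'])
R=Ro.from_euler('xyz',o['orientation'],degrees=True).as_matrix()
L=(X-o['tool_pos'])@R
for v in range(150,330,12): print(v,[tuple((L[v,u]*1000).round(0)) for u in (200,242,262,285)], (X[v,242]*1000).round(0))
print(np.round(s['T_tool_cam'],3))
E
```

```text
[ 0.55089433 -0.0212753   0.03849206] [-0.31173183  0.12770698  0.41744796] 3.55
150 [(np.float64(48.0), np.float64(-34.0), np.float64(13.0)), (np.float64(48.0), np.float64(-12.0), np.float64(13.0)), (np.float64(47.0), np.float64(-1.0), np.float64(13.0)), (np.float64(48.0), np.float64(11.0), np.float64(13.0))] [595.   0.  25.]
162 [(np.float64(41.0), np.float64(-34.0), np.float64(13.0)), (np.float64(41.0), np.float64(-12.0), np.float64(13.0)), (np.float64(41.0), np.float64(-1.0), np.float64(14.0)), (np.float64(41.0), np.float64(11.0), np.float64(13.0))] [589.  -1.  25.]
174 [(np.float64(32.0), np.float64(-36.0), np.float64(21.0)), (np.float64(32.0), np.float64(-12.0), np.float64(22.0)), (np.float64(32.0), np.float64(-1.0), np.float64(21.0)), (np.float64(32.0), np.float64(12.0), np.float64(22.0))] [580.  -2.  17.]
186 [(np.float64(25.0), np.float64(-37.0), np.float64(22.0)), (np.float64(25.0), np.float64(-12.0), np.float64(22.0)), (np.float64(25.0), np.float64(-1.0), np.float64(21.0)), (np.float64(25.0), np.float64(12.0), np.float64(21.0))] [573.  -4.  17.]
198 [(np.float64(18.0), np.
[... 2133 characters left out ...]
), (np.float64(34.0), np.float64(5.0), np.float64(-94.0))] [584.  -9. 134.]
306 [(np.float64(31.0), np.float64(-15.0), np.float64(-95.0)), (np.float64(31.0), np.float64(-5.0), np.float64(-94.0)), (np.float64(26.0), np.float64(-1.0), np.float64(-88.0)), (np.float64(30.0), np.float64(5.0), np.float64(-94.0))] [580.  -9. 133.]
318 [(np.float64(28.0), np.float64(-16.0), np.float64(-95.0)), (np.float64(27.0), np.float64(-6.0), np.float64(-94.0)), (np.float64(-6.0), np.float64(-1.0), np.float64(-52.0)), (np.float64(27.0), np.float64(5.0), np.float64(-95.0))] [576. -10. 133.]
[[-0.    -0.953 -0.302  0.082]
 [ 1.    -0.    -0.    -0.   ]
 [-0.    -0.302  0.953 -0.163]
 [ 0.     0.     0.     1.   ]]
```

The wrist view shows the finger ends at row 234, not near row 207 where 25 mm-ahead tips should appear, with the ledge front visible beneath; I'll check the tip height with the side camera's depth.

```bash
python3 - <<'E'
from h import *
o=ctrl.get_obs(); print(o['tool_pos'],o['orientation'],o['joint_pos'])
R=Ro.from_euler('xyz',o['orientation'],degrees=True).as_matrix()
for n in('side','top'):
    s,X=snap(n); L=(X-o['tool_pos'])@R*1000
    m=(np.abs(L[...,0])<150)&(np.abs(L[...,1])<150)&(X[...,2]>.03)&(X[...,2]<.4)
    v,u=np.where(m); print(n,m.sum(),u.min(),u.max(),v.min(),v.max())
    P=L[m]
    for a in range(-300,20,15):
        q=P[(P[:,2]>=a)&(P[:,2]<a+15)]
        if len(q)>3: print(a,len(q),np.percentile(q[:,:2],[2,98],axis=0).round().tolist())
s,X=snap('wrist'); L=(X-o['tool_pos'])@R*1000
print('f',192/np.tan(np.radians(s['fovy'])/2),s['cx'],s['cy'],s['k1'])
for v in range(196,240,4): print(v,(L[v,[238,245,280,290]]).round(0).tolist(),s['frame'][v,[200,238,245,264,280]].tolist())
E
```

```text
[ 0.55087311 -0.02126868  0.03849835] [1.79999521e+02 7.94703386e-04 1.22993117e+01] [ 1.81491184e+01  1.98368035e+01 -2.77479731e+01  5.86251510e-04
 -4.24160628e+01  8.41497605e+01]
side 8413 254 319 71 262
-300 483 [[-30.0, -47.0], [43.0, -10.0]]
-285 525 [[-41.0, -47.0], [43.0, -9.0]]
-270 506 [[-41.0, -47.0], [44.0, -9.0]]
-255 492 [[-41.0, -47.0], [44.0, -6.0]]
-240 479 [[-42.0, -47.0], [44.0, -9.0]]
-225 453 [[-40.0, -47.0], [43.0, -10.0]]
-210 355 [[-41.0, -47.0], [43.0, -9.0]]
-195 280 [[-35.0, -37.0], [34.0, 1.0]]
-180 649 [[-39.0, -52.0], [37.0, -3.0]]
-165 272 [[-32.0, -52.0], [37.0, -10.0]]
-150 238 [[-23.0, -53.0], [23.0, -14.0]]
-135 269 [[-24.0, -52.0], [24.0, 1.0]]
-120 1060 [[-37.0, -98.0], [36.0, 79.0]]
-105 495 [[-39.0, -97.0], [37.0, 81.0]]
-90 471 [[-38.0, -91.0], [37.0, 82.0]]
-75 86 [[-38.0, -91.0], [37.0, 81.0]]
-30 9 [[-11.0, -17.0], [9.0, -16.0]]
-15 34 [[-12.0, -18.0], [9.0, -14.0]]
top 2288 36 194 164 241
-300 102 [[-47.0, 5.0], [18.0, 46.0]]
-285 106 [[-47.0, -4.0], [24.0, 46.0]]
-270 95 [[-47.0, 1.0], [27.0, 46.0]]
-255 97 [[-47.0, -7.0], [25.0, 46.0]]

[... 1561 characters left out ...]
, [160, 155, 145]]
224 [[1.0, -15.0, 23.0], [2.0, -11.0, 21.0], [2.0, 9.0, 21.0], [2.0, 15.0, 22.0]] [[160, 155, 143], [161, 156, 147], [158, 154, 145], [157, 153, 142], [161, 156, 145]]
228 [[-1.0, -15.0, 21.0], [-1.0, -11.0, 21.0], [-1.0, 10.0, 21.0], [-1.0, 15.0, 22.0]] [[163, 159, 148], [159, 154, 146], [160, 154, 147], [159, 156, 144], [158, 156, 144]]
232 [[-3.0, -15.0, 21.0], [-3.0, -11.0, 21.0], [-4.0, 10.0, 22.0], [-4.0, 16.0, 21.0]] [[159, 151, 142], [145, 140, 131], [147, 143, 135], [121, 117, 109], [145, 141, 132]]
236 [[10.0, -13.0, -13.0], [nan, nan, nan], [11.0, 8.0, -14.0], [11.0, 13.0, -14.0]] [[101, 109, 112], [123, 124, 113], [124, 121, 110], [66, 75, 77], [125, 125, 111]]
```

The gripper's body and fingertips both sit about 34 mm further back along the tool than the description says: tips at tool z ≈ -9 mm, body at -75 mm, as seen by both the side and wrist cameras. So the tips are now at z ≈ 47 mm. I'll back off, go lower with care, and verify.

Converted, 0.03 m is 1.5, -0.028 m is -1.4.

Emit:
drive_effector:
  ticks: {"deltas": [[-1.4,0,0,0,0],[-1.4,0,0,0,0],[-1.4,0,0.5,0,0],[-1.4,0,1,0,0],[-1.4,0,1.5,0,0],[-1.4,0,1.5,0,0]]}

```text
clock: 4.5
tool_pos: [0.5228, -0.0275, 0.0071]
orientation: [180.0, 0.1, 12.3]
force: [0.1, 0.8, 0.1]
opening: 0.0005
gripper_force: 0.0
```

```bash
python3 - <<'E'
from h import *
o=ctrl.get_obs(); R=Ro.from_euler('xyz',o['orientation'],degrees=True).as_matrix()
s,X=snap('wrist'); L=(X-o['tool_pos'])@R*1000
for v in range(220,240,2): print(v,(L[v,[238,245,280,290]]).round(0).tolist(),(X[v,[238,290],2]*1000).round(1))
s,X=snap('side'); L=(X-o['tool_pos'])@R*1000
m=(np.abs(L[...,0])<14)&(np.abs(L[...,1])<25)&(L[...,2]<5)&(L[...,2]>-50); P=np.c_[L[m],X[m][:,2]*1000]; print(P[np.argsort(P[:,3])][::3].round(0).tolist())
E
```

```text
220 [[13.0, -14.0, 1.0], [14.0, -10.0, -1.0], [13.0, 8.0, 1.0], [13.0, 14.0, 1.0]] [6.4 6.5]
222 [[12.0, -13.0, -1.0], [12.0, -10.0, -1.0], [12.0, 8.0, -0.0], [12.0, 14.0, 1.0]] [7.8 6.6]
224 [[11.0, -13.0, -1.0], [11.0, -10.0, -0.0], [10.0, 8.0, 1.0], [11.0, 14.0, -0.0]] [7.7 7.4]
226 [[10.0, -14.0, 1.0], [10.0, -10.0, -0.0], [10.0, 8.0, 1.0], [10.0, 14.0, -1.0]] [6.5 8. ]
228 [[8.0, -14.0, 1.0], [9.0, -10.0, -0.0], [8.0, 8.0, 1.0], [8.0, 14.0, 1.0]] [6.4 6.3]
230 [[7.0, -14.0, 1.0], [8.0, -10.0, -0.0], [8.0, 8.0, 0.0], [8.0, 14.0, 0.0]] [6.5 6.9]
232 [[7.0, -14.0, -1.0], [6.0, -10.0, -0.0], [7.0, 8.0, -0.0], [6.0, 14.0, -0.0]] [8.5 7.2]
234 [[11.0, -13.0, -12.0], [11.0, -9.0, -12.0], [11.0, 8.0, -12.0], [10.0, 13.0, -10.0]] [18.9 17.5]
236 [[10.0, -13.0, -13.0], [10.0, -9.0, -13.0], [11.0, 8.0, -14.0], [11.0, 13.0, -14.0]] [20. 21.]
238 [[11.0, -12.0, -16.0], [10.0, -9.0, -14.0], [10.0, 8.0, -15.0], [10.0, 12.0, -15.0]] [23.2 21.9]
[[3.0, -10.0, 2.0, 5.0], [-4.0, -25.0, 1.0, 6.0], [0.0, -24.0, 1.0, 6.0], [-4.0, -22.0, 1.0, 6.0], [-6.0, -13.0, 1.0, 6.0], [9.0, -11.0, 1.0, 6.0], [-4.0, -7.0, 0.0, 7.0], [5.0, -12.0, 0.0, 7.0], [13.0, -8.0, 0.0, 7.0], [-0.0, -22.0, 0.0, 7.0], [11.0, -18.0, 0.0, 7.0], [-0.0, -13.0, 0.0, 7.0], [6.0, -25.0, -0.0, 7.0], [-2.0, -17.0, -0.0, 7.0], [10.0, -3.0, -0.0, 7.0], [9.0, -21.0, -0.0, 7.0], [2.0, -7.0, -0.0, 7.0], [3.0, -10.0, -0.0, 8.0], [10.0, -6.0, -1.0, 8.0], [13.0, -18.0, -1.0, 8.0], [1.0, -11.0, -1.0, 8.0], [-6.0, -12.0, -1.0, 8.0], [-1.0, -9.0, -1.0, 8.0], [1.0, -18.0, -1.0, 8.0], [5.0, -8.0, -1.0, 9.0], [5.0, -18.0, -2.0, 9.0], [-8.0, -14.0, -7.0, 14.0], [-5.0, -17.0, -10.0, 17.0], [-10.0, -15.0, -10.0, 17.0], [-11.0, -17.0, -11.0, 18.0], [1.0, -16.0, -12.0, 19.0], [-3.0, -18.0, -13.0, 20.0]]
```

Confirmed: tips at about z = 17 mm with no contact. I'll lower 5 mm more and push.

Emit:
drive_effector:
  ticks: {"deltas": [[0,0,0.25,0,0],[0.4,0,0.25,0,0],[0.6,0,0.25,0,0],[0.7,0,0.25,0,0],[0.8,0,0.25,0,0],[0.9,0,0.25,0,0]]}

```text
clock: 5.35
tool_pos: [0.5409, -0.0235, 0.0033]
orientation: [-180.0, 0.0, 12.3]
force: [-2.1, -0.4, -0.6]
opening: 0.0007
gripper_force: 1.0
```

Emit:
drive_effector:
  ticks: {"deltas": [[0.1,0,0,0,0],[0.2,0,0,0,0]]}

```text
clock: 5.6
tool_pos: [0.5451, -0.0225, 0.0034]
orientation: [-180.0, 0.0, 12.3]
force: [-1.7, -0.3, -0.5]
opening: 0.0004
gripper_force: 1.0
```

Emit:
drive_effector:
  ticks: {"deltas": [[0.075,0,0,0,0],[0.15,0,0,0,0]]}

```text
clock: 5.85
tool_pos: [0.548, -0.0219, 0.0034]
orientation: [180.0, 0.0, 12.3]
force: [-1.4, -0.7, -1.3]
opening: 0.0004
gripper_force: 1.0
```

Contact, sliding at ~2 N. Expected seat near x ≈ 0.549.

Converted, 0.002 m is 0.1, 0.001 m is 0.05.

Emit:
drive_effector:
  ticks: {"deltas": [[0.05,0,0,0,0],[0.1,0,0,0,0]]}

```text
clock: 6.1
tool_pos: [0.5489, -0.0218, 0.0034]
orientation: [-180.0, 0.1, 12.3]
force: [-6.6, -0.7, 4.0]
opening: 0.0001
gripper_force: 3.3
```

Emit:
drive_effector:
  ticks: {"deltas": [[0.05,0,0,0,0],[0.1,0,0,0,0]]}

```text
clock: 6.35
tool_pos: [0.549, -0.0219, 0.003]
orientation: [180.0, 0.3, 12.3]
force: [-11.6, -1.2, 4.6]
opening: 0.0002
gripper_force: 5.3
```

```bash
python3 - <<'E'
from h import *; import seg
s,X=snap('top'); seg.rep(X[120:240,110:210],s['frame'][120:240,110:210],'t')
E
```

```text
t glass 974 [47. 47.] med [ 0.6621 -0.0041  0.0247] zr [0.0215 0.0276] rect [659.7   1.6] [111.8 112.6] 10.87
t tape 283 [43. 30.] med [0.7041 0.0101 0.0244] zr [0.0152 0.0278] rect [704.   10.5] [ 23.2 101.1] 12.75
t white 125 [42. 24.] med [0.7223 0.0162 0.0186] zr [0.0161 0.0222] rect [723.1  15.5] [15.9 62.2] 12.28
t white 74 [61. 68.] med [ 0.605  -0.0427  0.0168] zr [0.0137 0.026 ] rect [606.1 -47. ] [14.5 71.7] 0.32
t board 260 [69. 38.] med [ 0.6864 -0.0575  0.0185] zr [0.0072 0.0217] rect [683.7 -49.3] [139.5  32.7] 14.01
t board 44 [42. 19.] med [0.738  0.0189 0.0069] zr [0.0025 0.0092] rect [737.8  18.5] [ 5.7 62.8] 12.02
t board 135 [20. 34.] med [0.693  0.0727 0.018 ] zr [0.0066 0.0215] rect [693.3  63.4] [72.1 34.2] 14.92
```

Seated: the force rose to 11.6 N and the cassette moved 14 mm and stopped. Now back off and go over the wedge.

Emit:
drive_effector:
  ticks: {"deltas": [[-1.5,0,0,0,0],[-1.5,0,-2.5,0,0],[-1.5,0,-5.85,0,0],[-6.3,15.5,-5.85,29.8,0.07],[-6.3,15.5,-5.85,29.8,0.07],[-6.3,15.5,-5.85,29.8,0.07],[-6.3,15.5,-5.85,29.8,0.07],[-6.3,15.5,-5.85,29.8,0.07]]}

```text
clock: 7.4
tool_pos: [0.4968, -0.3413, 0.1213]
orientation: [180.0, -0.2, -17.5]
force: [0.8, 0.0, -0.1]
opening: 0.0451
gripper_force: 0.0
```

Emit:
drive_effector:
  ticks: {"deltas": [[0,0,0,0,0.07]]}

```text
clock: 7.52
tool_pos: [0.4958, -0.3431, 0.1205]
orientation: [180.0, -0.1, -17.8]
force: [-0.0, 0.0, 0.2]
opening: 0.0548
gripper_force: 0.0
```

```bash
python3 go.py 0.492 -0.352 0.12 -17.5
```

```text
clock 7.525 yaw -17.78027336413916 shift [-0.001   0.0096  0.0005] turn -0.28
```

Emit:
drive_effector:
  ticks: {"deltas": [[-0.05,0.475,0,-0.2,0.07],[-0.05,0.475,0,-0.2,0.07],[-0.05,0.475,0,-0.2,0.07]]}

```text
clock: 7.9
tool_pos: [0.4925, -0.3467, 0.1206]
orientation: [180.0, -0.0, -17.2]
force: [-0.3, -0.2, -0.0]
opening: 0.0698
gripper_force: 0.0
```

```bash
python3 - <<'E'
from h import *
o=ctrl.get_obs(); R=Ro.from_euler('xyz',o['orientation'],degrees=True).as_matrix()
s,X=snap('wrist'); cv2.imwrite('pics/w3.png',s['frame'][...,::-1]); print(o['tool_pos'],o['orientation'])
hsv=cv2.cvtColor(s['frame'],cv2.COLOR_RGB2HSV); m=(hsv[...,0]<22)&(hsv[...,0]>5)&(hsv[...,1]>170)
L=(X-o['tool_pos'])@R*1000; Z=X[...,2]*1000; m&=~np.isnan(Z)&(np.abs(L[...,0])<150)&(np.abs(L[...,1])<60)
r=cv2.minAreaRect(L[m][:,:2].astype(np.float32)); print('wedge in tool xy',r)
t=m&(Z>40); print('grip top',cv2.minAreaRect(L[t][:,:2].astype(np.float32)),np.median(Z[t]),t.sum())
for a in range(-40,110,10):
    q=m&(L[...,0]>a)&(L[...,0]<=a+10)
    for b in(-20,-10,0,10,20):
        k=q&(np.abs(L[...,1]-b)<5); print(a,b,round(float(np.median(Z[k])),1) if k.sum()>3 else '-',end=' | ')
    print()
# side lines yaw fit on nose-part
q=m&(L[...,0]>25)&(L[...,0]<75); pts=L[q]; bins=np.arange(25,75,5); 
lo=[np.percentile(pts[(pts[:,0]>=b)&(pts[:,0]<b+5),1],1) for b in bins]; hi=[np.percentile(pts[(pts[:,0]>=b)&(pts[:,0]<b+5),1],99) for b in bins]
print(np.round(lo,1),np.round(hi,1),[np.degrees(np.arctan(np.polyfit(bins,e,1)[0])) for e in(lo,hi)])
E
```

```text
[ 0.49250723 -0.3467158   0.12062272] [ 1.79999988e+02 -3.71584809e-02 -1.72238945e+01]
wedge in tool xy ((24.877357482910156, 4.116575241088867), (48.54500961303711, 121.11827087402344), 89.99508666992188)
grip top ((0.48143768310546875, 4.195722579956055), (34.602542877197266, 25.495094299316406), 0.6229928731918335) 43.172638294019194 1155
-40 -20 - | -40 -10 -1.0 | -40 0 -0.9 | -40 10 -1.3 | -40 20 - | 
-30 -20 -0.4 | -30 -10 13.2 | -30 0 - | -30 10 - | -30 20 13.2 | 
-20 -20 13.3 | -20 -10 14.2 | -20 0 43.4 | -20 10 43.3 | -20 20 14.1 | 
-10 -20 13.3 | -10 -10 40.9 | -10 0 43.5 | -10 10 43.5 | -10 20 13.9 | 
0 -20 13.2 | 0 -10 41.4 | 0 0 43.5 | 0 10 43.4 | 0 20 39.9 | 
10 -20 12.0 | 10 -10 38.5 | 10 0 34.6 | 10 10 38.3 | 10 20 39.7 | 
20 -20 0.9 | 20 -10 - | 20 0 - | 20 10 - | 20 20 - | 
30 -20 -0.4 | 30 -10 - | 30 0 - | 30 10 - | 30 20 - | 
40 -20 7.4 | 40 -10 - | 40 0 - | 40 10 - | 40 20 - | 
50 -20 -0.2 | 50 -10 - | 50 0 - | 50 10 - | 50 20 - | 
60 -20 -1.1 | 60 -10 - | 60 0 - | 60 10 - | 60 20 - | 
70 -20 -1.1 | 70 -10 - | 70 0 - | 70 10 - | 70 20 - | 
80 -20 -1.0 | 80 -10 - | 80 0 - | 80 10 -0.6 | 80 20 -1.5 | 
90 -20 - | 90 -10 - | 90 0 - | 90 10 - | 90 20 - | 
100 -20 - | 100 -10 - | 100 0 - | 100 10 - | 100 20 - | 
[-19.8 -19.7 -19.7 -18.7 -18.5 -18.5 -19.1 -19.1 -19.  -18.9] [ 27.8  27.7  26.5  28.2  28.1  27.9  27.9 -19.  -18.9  28.2] [np.float64(1.0159776774195284), np.float64(-33.768881285564746)]
```

View pics/w3.png

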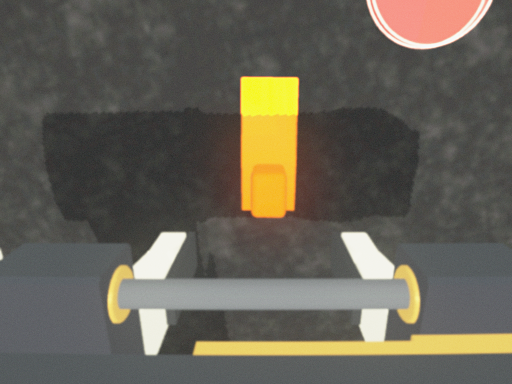

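The wrist picture shows the wedge upright at columns 241–298, nose at row 77, grip top centred (268,190), i.e. 4 mm to tool +y; fingers straddle it, and the shoulders beside the grip are 14 mm high, so tips should stop at about z = 19 mm.

```bash
python3 - <<'E'
from h import *
o=ctrl.get_obs(); print(o['tool_pos'],o['orientation'])
R=Ro.from_euler('xyz',[180,0,-17.2239],degrees=True).as_matrix()
g=np.array([.49250723,-.3467158,0])+R@np.array([.0005,.0042,0]); print(g)
E
python3 go.py 0.4918 -0.3509 0.010 -17.7
```

```text
[ 0.49252046 -0.34668688  0.12059789] [-1.79999918e+02 -3.24746137e-02 -1.72191744e+01]
[ 4.91741160e-01 -3.50875504e-01  5.14351656e-19]
clock 7.95 yaw -17.21917435900833 shift [0.0005 0.0042 0.1106] turn 0.48
```

Emit:
drive_effector:
  ticks: {"deltas": [[0,0.21,2,0.5,0.07],[0,0.21,4,0.5,0.07],[0,0.21,5,0.5,0.07],[0,0.21,5.25,0.5,0.07],[0,0.21,5.5,0.5,0.07],[0,0.21,5.5,0.5,0.07]]}

```text
clock: 8.7
tool_pos: [0.4913, -0.3515, 0.011]
orientation: [180.0, -0.1, -17.8]
force: [0.2, -0.7, 0.4]
opening: 0.0703
gripper_force: 0.0
```

Emit:
drive_effector:
  ticks: {"deltas": [[0,0,0,0,0],[0,0,0,0,0],[0,0,0,0,0],[0,0,0,0,0],[0,0,0,0,0],[0,0,0,0,0]]}

```text
clock: 9.45
tool_pos: [0.4907, -0.3516, 0.0103]
orientation: [180.0, 0.0, -17.8]
force: [-0.5, 0.4, 0.1]
opening: 0.0259
gripper_force: 29.9
```

Gripped (opening 25.9 mm, 30 N). Lift, then measure the cassette and the wedge in hand.

Converted, -0.09 m is -4.5, -0.06 m is -3.

Emit:
drive_effector:
  ticks: {"deltas": [[0,0,-1.5,0,0],[0,0,-3,0,0],[0,0,-4.5,0,0],[0,0,-4.5,0,0],[0,0,-4.5,0,0]]}

```text
clock: 10.07
tool_pos: [0.4903, -0.3512, 0.0997]
orientation: [-180.0, 0.0, -17.8]
force: [-0.5, 0.2, -1.5]
opening: 0.0258
gripper_force: 29.9
```

```bash
python3 - <<'E'
from h import *; import seg
for n in('top','side'):
    s,X=snap(n)
    a=(slice(120,240),slice(110,210)) if n=='top' else (slice(240,320),slice(170,320))
    seg.rep(X[a],s['frame'][a],n)
o=ctrl.get_obs(); R=Ro.from_euler('xyz',o['orientation'],degrees=True).as_matrix()
s,X=snap('wrist'); cv2.imwrite('pics/w4.png',s['frame'][...,::-1]); print(o['tool_pos'],o['orientation'],o['opening'])
hsv=cv2.cvtColor(s['frame'],cv2.COLOR_RGB2HSV); m=(hsv[...,0]<32)&(hsv[...,0]>5)&(hsv[...,1]>170)
L=(X-o['tool_pos'])@R*1000; m&=~np.isnan(L[...,2])&(L[...,0]<120)&(L[...,0]>20)&(np.abs(L[...,1])<40)&(np.abs(L[...,2])<40)
P=L[m]; print(m.sum(),P.min(0),P.max(0))
for a in range(20,100,5):
    q=P[(P[:,0]>a)&(P[:,0]<=a+5)]
    if len(q)>20: print(a,len(q),np.percentile(q[:,1],[1,99]).round(1),np.median(q[:,2]).round(1))
E
```

```text
top glass 65 [25. 41.] med [0.674  0.0548 0.0244] zr [0.0209 0.5281] rect [626.1 -13.9] [216.9  36.7] 53.76
top tape 67 [29. 33.] med [0.6956 0.0484 0.0243] zr [0.0157 0.0273] rect [696.9  45.3] [21.9 28.5] 11.29
top white 73 [39. 24.] med [0.7238 0.0286 0.0187] zr [0.0159 0.0219] rect [676.5 -45.7] [201.9  48.3] 54.78
top board 80 [65. 20.] med [ 0.7364 -0.0464  0.0179] zr [0.0073 0.0216] rect [731.4 -36.8] [42.4 32.3] 11.11
top board 44 [42. 19.] med [0.7384 0.0197 0.0067] zr [0.0036 0.0104] rect [738.1  18.5] [ 6.7 62.1] 12.96
top board 166 [20. 37.] med [0.6847 0.0709 0.0183] zr [0.0066 0.022 ] rect [625.5   7.3] [248.6  70.5] 43.35
side glass 1798 [62. 33.] med [0.6495 0.0089 0.0252] zr [0.0234 0.0267] rect [656.3  -1.9] [105.7 121.2] 12.25
side glass 40 [28. 36.] med [0.7152 0.0123 0.0184] zr [0.0166 0.0203] rect [711.5   9.8] [  8.7 108.5] 12.6
side tape 254 [34. 35.] med [0.7025 0.0157 0.0255] zr [0.0172 0.0272] rect [703.9  12. ] [18
[... 626 characters left out ...]
001  0.0206] rect [737.7 -55.7] [35.7 40.3] 22.0
side board 95 [17. 43.] med [0.7366 0.0223 0.0068] zr [-0.0012  0.0084] rect [738.4  15.6] [10.2 69.4] 13.52
[ 0.4899705  -0.35119377  0.09910325] [-1.79984483e+02  1.17179575e-01 -1.78174619e+01] 0.02585902268974489
12060 [ 20.00172705 -22.5009047   -4.69764791] [85.36033298 21.90900504 11.77623683]
20 867 [-21.7  21.4] -2.7
25 878 [-21.5  21.3] -1.7
30 892 [-21.7  21.3] -0.7
35 897 [-21.9  21.6] 0.2
40 901 [-21.8  21.6] 1.2
45 937 [-21.8  21.6] 2.3
50 910 [-21.7  21.5] 3.3
55 945 [-22.1  21.3] 4.2
60 933 [-21.9  21.4] 5.2
65 980 [-22.   21.3] 6.3
70 899 [-22.   21.2] 7.3
75 989 [-22.   21.2] 8.3
80 998 [-22.3  21.2] 9.3
85 34 [ 5.4 21. ] 9.9
```

The wedge is held straight: nose at tool x = 85 mm, y ≈ 0, underside 10.4 mm ahead of the TCP reading. Glass edge is now at about (0.604, -0.010). Carry the wedge there.

```bash
python3 go.py 0.501 -0.0325 0.075 12.3
```

```text
clock 10.225 yaw -17.814609474649014 shift [-0.087  -0.3068  0.0243] turn -30.11
```

The rows are not in the units I measure in: shifts go in units of 20 mm. I convert before sending: -0.307 m is -15.35, -0.27 m is -13.5.

Emit:
drive_effector:
  ticks: {"deltas": [[-2,-3,0,-5,0],[-4.35,-6,0,-10,0],[-4.35,-8.5,0,-15,0],[-4.35,-11,0,-20,0],[-4.35,-13.5,0,-25,0],[-4.35,-15.35,0,-30.1,0],[-4.35,-15.35,1.2,-30.1,0],[-4.35,-15.35,1.2,-30.1,0]]}

```text
clock: 11.22
tool_pos: [0.5001, -0.0326, 0.0744]
orientation: [180.0, 0.3, 12.3]
force: [0.6, 0.3, -0.7]
opening: 0.0257
gripper_force: 29.9
```

Emit:
drive_effector:
  ticks: {"deltas": [[0,0,0,0,0],[0,0,0,0,0]]}

```text
clock: 11.48
tool_pos: [0.5021, -0.0331, 0.077]
orientation: [180.0, -0.1, 12.3]
force: [-0.4, 0.0, -1.2]
opening: 0.0257
gripper_force: 29.9
```

```bash
cat > w.py <<'E'
import sys; from h import *
o=ctrl.get_obs(); R=Ro.from_euler('xyz',o['orientation'],degrees=True).as_matrix()
s,X=snap('wrist'); cv2.imwrite(sys.argv[1],s['frame'][...,::-1]); print(o['tool_pos'],o['orientation'],o['force'],o['opening'])
hsv=cv2.cvtColor(s['frame'],cv2.COLOR_RGB2HSV).astype(int); h,S,V=hsv[...,0],hsv[...,1],hsv[...,2]
L=(X-o['tool_pos'])@R*1000; ok=~np.isnan(L[...,2])
w=ok&(h<32)&(h>5)&(S>150)&(L[...,0]>20)&(L[...,0]<110)&(np.abs(L[...,1])<35)
P=L[w]; print('wedge n',w.sum(),'nose x',np.percentile(P[:,0],99.7),'y at nose',np.percentile(P[P[:,0]>70][:,1],[1,99]) if (P[:,0]>70).any() else None,'z nose',np.median(P[P[:,0]>78][:,2]) if (P[:,0]>78).any() else None)
g=ok&(h>60)&(h<90)&(S>25)&(V>60); G=L[g]
for b in(-45,-35,-15,0,15,35,45):
    q=G[np.abs(G[:,1]-b)<4]
    if len(q)>20: e=np.percentile(q[:,0],1); n=q[q[:,0]<e+15]; print('glass edge y',b,'x',e.round(1),'worldz near',(o['tool_pos'][2]*1000-np.median(n[:,2])).round(1), 'slope',np.polyfit(q[:,0],-q[:,2],1)[0].round(4))
print('glass y range',np.percentile(G[:,1],[.5,99.5]))
E
python3 w.py pics/w5.png
```

```text
[ 0.50213635 -0.03307315  0.07695798] [ 1.79996193e+02 -5.33547073e-02  1.22514934e+01] [-0.37578322  0.04642081 -1.24383543] 0.025744673912103114
wedge n 13627 nose x 84.51170414914252 y at nose [-21.92846762  20.37758379] z nose 8.993171811641538
glass edge y -45 x 104.4 worldz near 25.0 slope -0.0077
glass edge y -35 x 104.4 worldz near 25.0 slope -0.0102
glass edge y -15 x 104.8 worldz near 25.0 slope -0.0092
glass edge y 0 x 104.7 worldz near 25.0 slope -0.0087
glass edge y 15 x 104.7 worldz near 25.0 slope -0.0024
glass edge y 35 x 104.7 worldz near 25.0 slope -0.0052
glass edge y 45 x 104.8 worldz near 25.0 slope -0.0019
glass y range [-59.28768405  53.45174197]
```

View pics/w5.png

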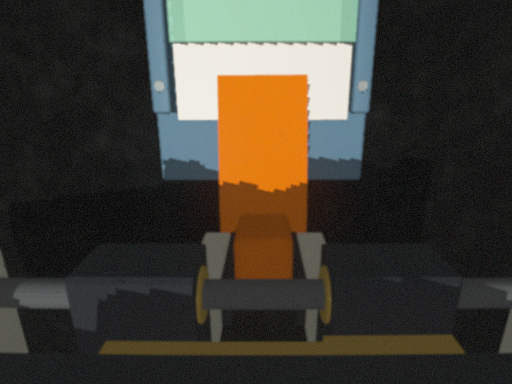

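The picture shows the wedge (218–307, nose row 75) centred over the white ledge, parallel, nose 19.5 mm short of the glass edge (row 42). Lower onto the ledge.

Converted, -0.002 m is -0.1, 0.0465 m is 2.325.

Emit:
drive_effector:
  ticks: {"deltas": [[0,-0.1,1,0,0],[0,-0.1,2,0,0],[0,-0.1,2.25,0,0],[0,-0.1,2.325,0,0],[0,-0.1,2.325,0,0]]}

```text
clock: 12.15
tool_pos: [0.5019, -0.0307, 0.0305]
orientation: [180.0, -0.1, 12.3]
force: [-0.4, -0.0, -1.0]
opening: 0.0259
gripper_force: 29.9
```

Emit:
drive_effector:
  ticks: {"deltas": [[0,0,0.025,0,0],[0,0,0.05,0,0]]}

```text
clock: 12.4
tool_pos: [0.5016, -0.0306, 0.0292]
orientation: [-180.0, -0.0, 12.3]
force: [0.1, 0.7, -1.1]
opening: 0.026
gripper_force: 29.9
```

```bash
python3 w.py pics/w6.png
```

```text
[ 0.50160868 -0.03064088  0.0291858 ] [-1.79996866e+02 -4.25209948e-02  1.22972943e+01] [ 0.09050841  0.68025877 -1.10430911] 0.026017072856652435
wedge n 13607 nose x 84.5247117818117 y at nose [-21.9678151   20.37624135] z nose 9.003631030326114
glass edge y -45 x 104.4 worldz near 25.0 slope 0.0276
glass edge y -35 x 104.4 worldz near 25.0 slope 0.0104
glass edge y -15 x 104.4 worldz near 25.0 slope -0.0007
glass edge y 0 x 104.4 worldz near 25.0 slope 0.0153
glass edge y 15 x 104.4 worldz near 25.0 slope -0.0064
glass edge y 35 x 104.4 worldz near 24.9 slope 0.0152
glass edge y 45 x 104.5 worldz near 25.0 slope 0.0153
glass y range [-56.682223    55.84579782]
```

Converted, 0.0004 m is 0.02.

Emit:
drive_effector:
  ticks: {"deltas": [[0,0,0.02,0,0],[0,0,0.02,0,0]]}

```text
clock: 12.7
tool_pos: [0.5014, -0.0307, 0.0284]
orientation: [180.0, 0.0, 12.3]
force: [1.0, -0.9, -1.2]
opening: 0.026
gripper_force: 29.9
```

Emit:
drive_effector:
  ticks: {"deltas": [[0,0,0.02,0,0],[0,0,0.02,0,0]]}

```text
clock: 12.95
tool_pos: [0.5016, -0.0307, 0.0282]
orientation: [180.0, -0.0, 12.3]
force: [-0.3, -0.2, 1.4]
opening: 0.0258
gripper_force: 29.9
```

Emit:
drive_effector:
  ticks: {"deltas": [[0,0,0.02,0,0],[0,0,0.02,0,0]]}

```text
clock: 13.2
tool_pos: [0.5017, -0.0307, 0.028]
orientation: [180.0, -0.0, 12.3]
force: [-0.7, 0.3, 4.4]
opening: 0.0258
gripper_force: 30.0
```

Converted, 0.024 m is 1.2, 0.022 m is 1.1.

Emit:
drive_effector:
  ticks: {"deltas": [[0,0,-0.015,0,0],[0.3,0,-0.015,0,0],[0.6,0,-0.015,0,0],[0.8,0,-0.015,0,0],[0.9,0,-0.015,0,0],[1,0,-0.015,0,0],[1.1,0,-0.015,0,0],[1.2,0,-0.015,0,0]]}

```text
clock: 14.2
tool_pos: [0.5254, -0.0255, 0.0281]
orientation: [180.0, -0.0, 12.3]
force: [-1.3, -0.0, 6.8]
opening: 0.0261
gripper_force: 30.0
```

Emit:
drive_effector:
  ticks: {"deltas": [[0.1,0,0,0,0],[0.2,0,0,0,0],[0.3,0,0,0,0],[0.4,0,0,0,0],[0.4,0,0,0,0]]}

```text
clock: 14.82
tool_pos: [0.5329, -0.024, 0.0282]
orientation: [180.0, 0.0, 12.3]
force: [-2.5, -1.0, 8.4]
opening: 0.0259
gripper_force: 30.0
```

```bash
python3 w.py pics/w7.png
```

```text
[ 0.53292657 -0.02401402  0.02820531] [1.79981411e+02 2.24524566e-02 1.23053290e+01] [-2.46974708 -0.97152855  8.38105978] 0.02587541401020109
wedge n 11099 nose x 71.93527741626895 y at nose [-21.53419181  20.29356797] z nose None
glass edge y -45 x 73.3 worldz near 26.0 slope -0.0279
glass edge y -35 x 73.2 worldz near 26.0 slope -0.0079
glass edge y -15 x 85.3 worldz near 25.9 slope -0.0085
glass edge y 0 x 85.3 worldz near 25.9 slope -0.0056
glass edge y 15 x 85.3 worldz near 25.9 slope -0.0113
glass edge y 35 x 73.2 worldz near 26.0 slope -0.0012
glass edge y 45 x 73.2 worldz near 26.0 slope -0.0076
glass y range [-56.85282153  55.78888103]
```

Lift has begun: the glass near edge rose 1.0 mm, with the nose 12 mm past the edge. Another 10.5 mm, easing the down-pressure slightly.

Emit:
drive_effector:
  ticks: {"deltas": [[0.05,0,-0.015,0,0],[0.15,0,-0.015,0,0],[0.25,0,-0.015,0,0],[0.35,0,-0.015,0,0],[0.4,0,-0.015,0,0],[0.45,0,-0.015,0,0],[0.5,0,-0.015,0,0],[0.5,0,-0.015,0,0]]}

```text
clock: 15.88
tool_pos: [0.5424, -0.0219, 0.0283]
orientation: [180.0, 0.1, 12.3]
force: [-2.2, -0.8, 6.7]
opening: 0.0258
gripper_force: 30.0
```

```bash
python3 w.py pics/w8.png; python3 - <<'E'
from h import *; import seg
s,X=snap('side'); a=(slice(230,320),slice(170,330)); seg.rep(X[a],s['frame'][a],'side'); cv2.imwrite('pics/s8.png',cv2.resize(s['frame'][200:340,140:360,::-1],None,fx=3,fy=3))
E
```

```text
[ 0.54238812 -0.02190296  0.02828154] [1.79986374e+02 5.31089496e-02 1.23014653e+01] [-2.1816329  -0.79256861  6.67246884] 0.02584954697857511
wedge n 8750 nose x 62.079339363738704 y at nose None z nose None
glass edge y -45 x 64.0 worldz near 27.8 slope -0.0588
glass edge y -35 x 64.2 worldz near 27.8 slope -0.0264
glass edge y -15 x 85.0 worldz near 27.2 slope -0.0236
glass edge y 0 x 85.2 worldz near 27.3 slope -0.0285
glass edge y 15 x 85.3 worldz near 27.2 slope -0.0243
glass edge y 35 x 64.1 worldz near 27.8 slope -0.0216
glass edge y 45 x 64.1 worldz near 27.8 slope -0.0252
glass y range [-56.72501344  55.77381603]
side orange 444 [105.  40.] med [ 0.5731 -0.002   0.0269] zr [0.0212 0.0319] rect [561.3 -14.5] [79.6 44.3] 13.23
side glass 1756 [62. 42.] med [0.6506 0.0078 0.0268] zr [0.0244 0.0286] rect [660.  -18.7] [104.7 157.1] 11.92
side glass 40 [28. 46.] med [0.716  0.0087 0.0184] zr [0.0169 0.0204] rect [711.4  10.6] [  8.7 110.3]
[... 394 characters left out ...]
8 0.0196] rect [577.1  27.6] [37.3 38.6] 5.2
side white 59 [24. 65.] med [0.7101 0.0657 0.0192] zr [0.0161 0.0203] rect [707.5  63.4] [23.1 16.7] 3.34
side board 50 [91. 22.] med [ 0.6014 -0.0722  0.0192] zr [0.0171 0.021 ] rect [604.5 -84.3] [34.  38.8] 18.76
side board 57 [23. 28.] med [ 0.7399 -0.0437  0.0188] zr [-0.0001  0.0205] rect [739.5 -57.6] [35.2 39. ] 18.16
side board 94 [17. 53.] med [0.737  0.0227 0.0069] zr [-0.0004  0.0084] rect [737.8  18. ] [10.4 69.5] 13.93
side board 511 [59. 67.] med [0.6461 0.0671 0.0188] zr [0.015  0.0205] rect [646.1  66.8] [174.9  36.2] 2.77
side board 352 [60. 74.] med [0.6442 0.0715 0.0069] zr [0.0035 0.0104] rect [641.2  71. ] [171.1  10.3] 10.72
```

View pics/s8.png

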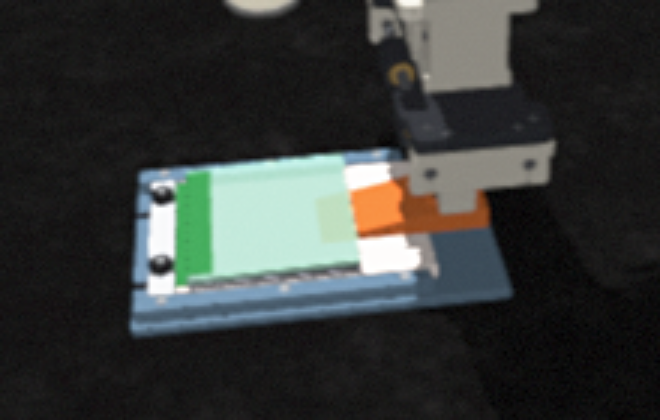

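The side picture shows the wedge under the glass's near edge (350,205), the cassette against the stop (tape to bar, column 178), and the gripper clear of the glass. The lift is about 2.8 mm (0.026 rad). I'll let it settle and hand in.

Emit:
drive_effector:
  ticks: {"deltas": [[0,0,0,0,0],[0,0,0,0,0],[0,0,0,0,0],[0,0,0,0,0]]}

```text
clock: 16.48
tool_pos: [0.5424, -0.0219, 0.0283]
orientation: [180.0, 0.0, 12.3]
force: [-2.3, -1.9, 7.5]
opening: 0.0257
gripper_force: 30.0
```

```bash
python3 -c "
from plant import ctrl; print(ctrl.close_job())"
```

```text
the job is handed in; nothing more can be done
None
```

I seated the cassette against the stop (push force rose to about 12 N) and slid the wedge in until the glass had lifted about 2.8 mm. I handed the job in at 16.5 s still gripping the wedge; no verdict was returned, and the fingertips sat about 34 mm further back than described, which I measured with the cameras and corrected for.

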